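Clamp the tubes in the multi-tube shaker

TASK

The sample tubes stand ready in the bench shaker. Lift the loose clamping plate off the bench, set it gently down over the shaker's central shaft and its small locating pin until it lies flat on the tube caps, then press the button on top of the shaft straight down, through its light first stop and on to the firm second stop, so that the plate is locked, and let the button come up again. Do not ram the shaker, and leave the other things on the bench where they are.

Things in the scene. Friction and masses are not known exactly. Their poses are not given: they have to be found in the camera images.
- mixer: Shaker, fixed: white housing 200 x 240 mm, 96 mm high, panel on its -x side; on it a carrier tray 126 x 166 mm and a black block with 20 tubes, grey cap tops 170 mm above the bench. Origin on the bench under the shaft's axis, z up. The vertical steel shaft (20 mm diameter, bevelled end 224 mm above the bench) rises from the middle of the block and has a 30 mm shoulder level with the cap tops.
- shaft_seat (a point): Point on the shaft's axis level with the cap tops (170 mm above the bench): the origin of the clamping plate comes here. Axes as the mixer's.
- pin_seat (a point): Point on the axis of the anti-rotation pin, level with the cap tops, 48 mm from the shaft along the mixer's own +y. The steel pin has 8 mm diameter and stands 13 mm above this point; its top 4 mm taper to 3 mm.
- button_top (a point): Centre of the top of the lock button: flat, round, steel, 18 mm diameter, 6 mm thick, on a stem on the shaft's axis; at the start 240 mm above the bench. It goes down 5 mm on a soft spring (1.5 to 4 N) to the first stop, then, from about 9 N, 4 mm more to the second stop (11 N, then solid; top at 231 mm). Let go, it rises 5 mm; the other 4 mm stay down (locked: top at 236 mm).
- lock_button (a joint): Soft part of the button's stroke, m: 0 up, 0.005 at the first stop. Springs back to 0.
- lock_slide (a joint): Stiff part of the button's stroke, m: 0 unlocked, 0.004 at the second stop. Stays where it is left. It drives two steel dogs out of the shaft's +x and -x sides by as much, at 213.5 to 218.5 mm height, over the hub of a plate that is fully down (hub top at 212 mm). Driven without the plate in place, they keep the plate from going on.
- plate: Loose clamping plate, about 0.42 kg: 110 (its x) x 150 (its y) x 12 mm, rubber-faced below, aluminium above, flat on the bench, with a square aluminium hub 38 x 38 mm in its middle (sides along the plate's x and y), 12 to 42 mm above the underside. Origin: centre of the underside, z up. A 22.5 mm bore for the shaft runs through plate and hub.
- plate_pin_hole (a point): Centre of the plate's only other hole, at its underside: 11 mm diameter, through the plate, 48 mm from the plate's centre along its own +y. It goes over the pin, so the plate fits only one way round.
- hub_top (a point): Centre of the top face of the plate's square hub, 42 mm above the plate's underside.
- rack: White tube rack with spare tubes, 60 x 110 mm, 52 mm high, loose; a bystander. Origin under its centre.
- tin: Steel tea sample tin, 75 mm diameter, 92 mm high, loose; a bystander. Origin under its centre.
- beaker: Empty glass beaker, 68 mm diameter, 90 mm high, loose; a bystander. Origin under its centre.
Not all that is in view belongs to the job. What is meant by the plate is not purple or yellow, and is the smaller of those in its own colour.

How it is judged (in metres and radians):
On the way, in this order (a step that is already met when the one before it is completed fails the run):
1. the clamping plate lies flat and fully down on the tube caps, over the shaft and over the pin, with the lock not yet driven (z of plate in the frame of shaft_seat between -0.0015 and 0.0015 m and horizontal distance between plate and shaft_seat below 0.004 m and horizontal distance between plate_pin_hole and pin_seat below 0.004 m and angle between plate's own z axis and vertical below 0.03 rad and value of joint lock_slide below 0.001 m), for 0.2 s.
2. the button is pressed through the first stop to the second stop (value of joint lock_button above 0.004 m and value of joint lock_slide above 0.0033 m), for 0.1 s.
At the end, for the whole second after the job is handed in: Plate at rest, flat (0.03 rad), underside 1.5 mm below to 2 mm above the cap tops, centre within 4 mm of the shaft's axis and pin hole within 4 mm of the pin; lock driven at least 3.3 of its 4 mm; button up again (soft stroke within 1 mm of its top) (z of plate in the frame of shaft_seat between -0.0015 and 0.002 m and horizontal distance between plate and shaft_seat below 0.004 m and horizontal distance between plate_pin_hole and pin_seat below 0.004 m and angle between plate's own z axis and vertical below 0.03 rad and linear speed of plate below 0.01 m/s and value of joint lock_slide above 0.0033 m and value of joint lock_button below 0.001 m); the robot touches nothing.
It fails at once if the shaker is struck or pressed with more than 60 N (contact force between anything else and mixer above 60 N).
It fails at once if the rack, the tin or the beaker is pushed by more than 30 mm or tipped (distance of any of rack, tin, beaker from where it was at the start of the episode above 0.03 m or angle between any of rack, tin, beaker's own z axis and vertical above 0.4 rad).
It also fails if it takes over 58 s, if anything falls off the work surface, if the arm or the gripper's body presses on something with over 40 N, if the wrist force passes 120 N, or if a joint passes its speed limit or range.

ROBOT

A 6-joint arm with a two-finger parallel gripper is mounted at the origin on the work surface. World frame = base frame: x ahead of the robot, y to its left, z up, the work surface at z = 0. Lengths are in mm, angles in rad, forces in N, time in s.
With the tool pointing down it reaches from about 400 to 925 mm from the base axis. Payload 12.5 kg.
Tool frame: the origin (TCP) lies between the finger pads; the fingertips stand 19 mm ahead of it and the grasp point (between the pads) is the TCP (env.tips_ahead is the distance from the TCP to the fingertips, in mm); z points along the fingers, y is the line along which they close (so a half turn about z gives the same grasp; the last joint's range is limited). The gripper opens to 95 mm and grips with 3 to 60 N. Pads are 20 mm wide; open, the fingers measure 119 mm over their backs; the gripper's body (75 mm by 180 mm) begins 59 mm behind the grasp point.
Start: joints at [-1.408, 0.491, 1.559, -0, 1.092, -0.106], TCP at [166.006, -602.567, 233.661] pointing down, gripper open.
Joint ranges: [-3.1, 3.1], [-0.84, 2.19], [0.05, 2.79], [-1.13, 4.28], [0.06, 2.93], [-2.69, 2.69]. Speed limits (rad/s): [2.22, 2.22, 2.79, 3.14, 3.14, 3.14].

INTERFACE

Orientations are given as [roll, pitch, yaw] about the fixed x, y, z axes, in that order (R = Rz(yaw) Ry(pitch) Rx(roll)).
In Python, from cell import env gives the robot as it stands.
- The arm moves only by the shell command python3 -m crank 'ROWS'. ROWS is JSON, a list of rows, each a list of 5 numbers: the shift along the tool's x, y, z in mm, then the turn about the tool's z in degrees, then the finger opening in mm, from 0 to 95.1. In form: [[dx, dy, dz, yaw, grip], ...]. A call has 1 to 10 rows; each row is the pose to reach, as a shift and turn from the pose commanded when the call began, along the tool's axes at that moment; what a row does not reach only later rows make up. A row lasts 1/12 s, in which the tool goes at most 41.7 mm and 7.16 degrees, less where a joint would pass 70% of its speed; a pose out of reach is approached as far as the arm can. A call with a gripper value outside its range is refused whole. The fingers move at their own pace and stop on an object; the grip force is fixed at half the most. Time passes only in rows, so rows that repeat a pose let the fingers close. It gives the time, the measured TCP pose, the force, the opening and the grip force at its end, in the units of the state.
- env.state(): the state, without advancing time (a new reading comes with each control period).
- env.read_camera(name): name is "side" or "top" or "wrist"; returns a dict with "img" (400x640x3 uint8, blue, green, red), "K" (3x3 intrinsics, pixels), "pose" (4x4, takes a point from camera to world coordinates). Camera axes: x right, y down, z forward; pixel columns grow to the right and rows downward; lengths in mm; the calibration is good to about 2 mm. A picture is of the moment at which its call begins. There is no depth.
- env.job_done(): hands the job in; it is judged then, once.
The state is a dict: "t": time; "joints": joint angles; "qvel": joint speeds; "tau": joint torques, N m; "eef_pos": TCP position; "tcp_rot": TCP orientation; "ft_force": force on the tool from outside, world axes, zero at the start; "moment": the same for the moment, N m; "opening": opening from 0.0 (shut) to 1.0 (fully open); "grip_force": force on a finger pad.
Only numpy, scipy, OpenCV 4.12 (cv2) and the standard library are available. Lean on these libraries where they do the work, as an engineer would, in place of code of your own. Each camera call takes 0.05 s, during which the arm holds its last target. There are 200 camera calls.

## Working session

There is one attempt and no reset: what is moved stays moved. The work goes in short steps, Python scripts to look and compute and a shell command to move; the robot and the scene stay as the last step left them, time stands still between calls to the robot, and variables do not carry over. Pictures are saved under pics/ and viewed, at most 10 in all, crops included, and the job is handed in when it is done.

```bash
ls; mkdir -p pics
python3 - <<'E'
from cell import env
import cv2,numpy as np
np.set_printoptions(precision=1,suppress=True)
for n in("top","side","wrist"):
    c=env.read_camera(n); cv2.imwrite(f"pics/{n}0.png",c["img"]); np.savez(f"pics/{n}0.npz",**c)
    print(n,c["K"].tolist(),c["pose"].tolist())
print(env.state())
E
```

```text
pics
top [[488.7102280304961, 0.0, 322.5130107427406], [0.0, 488.7102280304961, 198.99456882858522], [0.0, 0.0, 1.0]] [[-0.0016730692791387418, -0.9969207599362095, 0.07839769924811342, 354.10771086192625], [-0.999716443368959, 0.0035296823206794783, 0.023549399152286515, -18.21436149284127], [-0.023753603871956595, -0.07833606928436941, -0.9966439818471633, 1471.4495104332539], [0.0, 0.0, 0.0, 1.0]]
side [[385.9396321607597, 0.0, 319.83001888859644], [0.0, 385.9396321607597, 203.66704444575768], [0.0, 0.0, 1.0]] [[-0.8260075697032222, -0.3740944062600399, 0.42162171433398044, -19.395721873911032], [-0.5635906911846768, 0.53649886579018, -0.6281198132648168, 731.0385653753957], [0.008776537070776965, -0.7564537938372696, -0.653988249272299, 955.3211493769411], [0.0, 0.0, 0.0, 1.0]]
wrist [[284.8615996927871, 0.0, 319.8941157984615], [0.0, 284.8615996927871, 200.4503084223722], [0.0, 0.0, 1.0]] [[0.26566557700883525, -0.9254326666235095, -0.27017805376947795, 241.63079455241294], [-0.9640647065559583, -0.2553163747189962, -0.07343562060419175, -581.105896554841], [-0.001021159016167649, 0.2799784426459463, -0.960005744195218, 384.4504662266262], [0.0, 0.0, 0.0, 1.0]]
{'t': 0.15, 'joints': array([-1.4,  0.5,  1.6,  0. ,  1.1, -0.1]), 'qvel': array([ 0., -0., -0.,  0., -0.,  0.]), 'tau': array([  0. , -61.3, -25.8,   0.1,   0. ,  -0. ]), 'eef_pos': array([ 166. , -602.4,  233.2]), 'tcp_rot': array([-3.1, -0. ,  0.3]), 'ft_force': array([-1. , -0. , -0.2]), 'moment': array([-0., -0.,  0.]), 'grip_force': 0.0, 'opening': 0.9995059845048131}
```

View pics/top0.png

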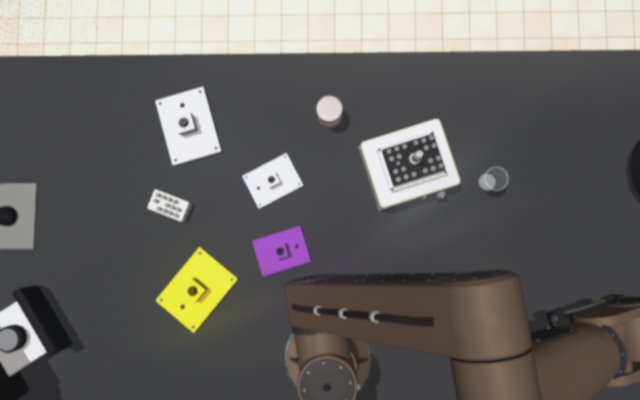

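View pics/side0.png

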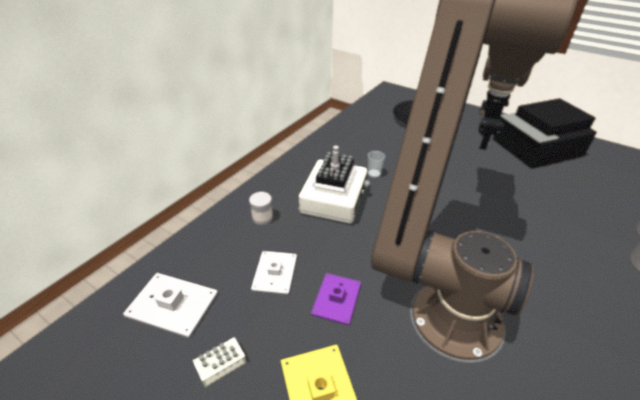

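Candidates for the plate, as top-view pixels: large white (187,125), small white (272,181), purple (281,250), yellow (197,290). By the description it is the small white one at (272,181), with its pin hole near (259,187). The mixer is at (415,160), with its panel at the bottom (-x).

Run:
```python
import cv2,numpy as np
i=cv2.imread("pics/top0.png")
a=cv2.resize(i[140:225,230:315],(400,400),interpolation=cv2.INTER_CUBIC)
b=cv2.resize(i[110:215,355:460],(400,400),interpolation=cv2.INTER_CUBIC)
cv2.imwrite("pics/crop1.png",np.hstack([a,b]))
```

```text
(no output)
```

View pics/crop1.png

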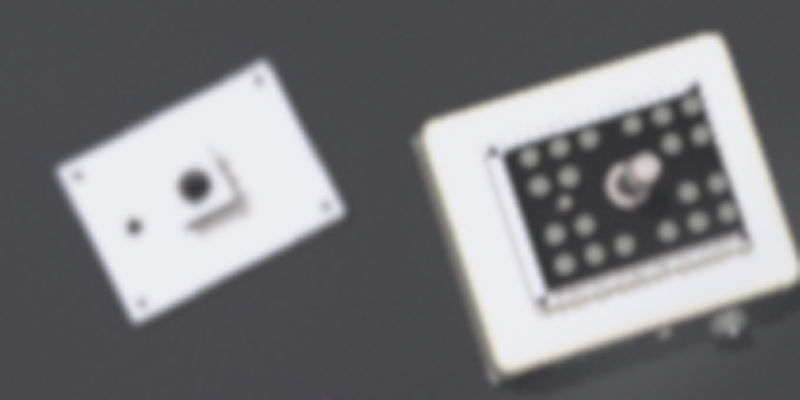

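The left crop confirms the small white plate: bore at about px (271.2,179.5), its only sizeable other hole at (258.5,188), corner dots only small. The right crop shows the mixer, with the pin at (398,163) left of the shaft and the panel at the bottom.

```bash
cat > h.py <<'E'
import cv2,numpy as np
from cell import env
np.set_printoptions(precision=2,suppress=True)
def ray(c,uv,z):
    "pixels -> world points on the plane at height z"
    uv=np.atleast_2d(np.float64(uv)); d=np.c_[uv,np.ones(len(uv))]@np.linalg.inv(c["K"]).T@c["pose"][:3,:3].T
    o=c["pose"][:3,3]; return o+d*((z-o[2])/d[:,2:])
def proj(c,P):
    q=(np.atleast_2d(P)-c["pose"][:3,3])@c["pose"][:3,:3]@c["K"].T; return q[:,:2]/q[:,2:]
def shot(n,name):
    c=env.read_camera(n); cv2.imwrite(f"pics/{name}.png",c["img"]); np.savez(f"pics/{name}.npz",**c); return c
def rect(c,mask,z,near):
    "min-area rectangle of the blob at a pixel, on plane z: centre, sides, angle deg of the long side"
    n,l=cv2.connectedComponents(mask.astype(np.uint8)); k=l[int(near[1]),int(near[0])]
    cs,_=cv2.findContours((l==k).astype(np.uint8),cv2.RETR_EXTERNAL,cv2.CHAIN_APPROX_NONE)
    p=ray(c,max(cs,key=len)[:,0],z)[:,:2].astype(np.float32)
    m,s,_=r=cv2.minAreaRect(p); b=cv2.boxPoints(r); e=max((b[1]-b[0],b[2]-b[1]),key=np.linalg.norm)
    return np.array(m),sorted(s),np.degrees(np.arctan2(e[1],e[0]))
def toolmove(goal,yaw_deg=None):
    "world goal of TCP -> shift in tool axes from the measured pose, and turn about tool z"
    from scipy.spatial.transform import Rotation as R
    s=env.state(); M=R.from_euler("xyz",s["tcp_rot"]).as_matrix()
    d=M.T@(np.array(goal)-s["eef_pos"]); y=np.degrees(s["tcp_rot"][2])
    t=None if yaw_deg is None else -((yaw_deg-y+90)%180-90)
    print("t",s["t"],"tcp",s["eef_pos"],"yaw",y,"F",s["ft_force"],"open",s["opening"]*95.1,"-> shift",d,"turn",t)
E
python3 - <<'E'
from h import *
c=dict(np.load("pics/top0.npz")); g=c["img"].min(2)
print("plate",rect(c,g>140,12,(280,165)))
print("bore",ray(c,(271.2,179.5),42),"hole",ray(c,(258.5,188),12))
print("mixer",rect(c,g>140,96,(375,160)))
print("shoulder",ray(c,(355+(627-400)*.2625,110+186*.2625),170),"button",ray(c,(355+(648-400)*.2625,110+165*.2625),240),"pin",ray(c,(397.8,163),183))
for n,p,z in(("tin",(330,105),92),("beaker",(497,178),45),("rack",(169,205),52)): print(n,ray(c,p,z))
toolmove([0,0,0],0)
E
```

```text
plate (array([526.3 , 168.01]), [114.15025329589844, 153.01748657226562], np.float32(-62.360718))
bore [[524.8  166.95  42.  ]] hole [[502.8  209.02  12.  ]]
mixer (array([ 564.81, -232.11]), [198.37721252441406, 239.1381378173828], np.float32(-72.57053))
shoulder [[ 563.49 -234.22  170.  ]] button [[ 566.25 -236.75  240.  ]] pin [[ 550.47 -187.57  183.  ]]
tin [[733.57  -7.6   92.  ]]
beaker [[ 525.87 -493.15   45.  ]]
rack [[449.69 465.79  52.  ]]
t 0.15 tcp [ 165.98 -602.4   233.21] yaw 15.400865374511262 F [-0.97 -0.01 -0.15] open 95.05301912640772 -> shift [  -0.06 -624.66  233.71] turn 15.400865374511255
```

Run:
```python
from h import *
toolmove([535,-243,320],17.4)
```

```text
t 0.15 tcp [ 165.98 -602.4   233.21] yaw 15.400865374511262 F [-0.97 -0.01 -0.15] open 95.05301912640772 -> shift [ 451.22 -248.56  -86.55] turn -1.999134625488736
```

```bash
python3 -m crank '[[10,-5,-40,0,95],[35,-20,-80,0,95],[70,-40,-87,0,95],[105,-59,-87,0,95],[141,-78,-87,-1,95],[177,-98,-87,-1,95],[213,-118,-87,-2,95],[249,-138,-87,-2,95],[285,-158,-87,-2,95],[320,-176,-87,-2,95]]'
python3 - <<'E'
from h import *
toolmove([535,-243,320],17.4)
E
```

```text
t: 0.98
eef_pos: [428.9, -345.9, 320.7]
tcp_rot: [-3.142, 0.0, 0.304]
ft_force: [1.5, -0.6, -0.5]
opening: 0.999
grip_force: 0.0
t 0.9833 tcp [ 428.86 -345.95  320.69] yaw 17.40427938285025 F [ 1.52 -0.62 -0.46] open 95.03233324530365 -> shift [132.08 -66.49   0.68] turn 0.004279382850256752
```

```bash
python3 -m crank '[[36,-19,0,0,95],[72,-37,0,0,95],[105,-54,0,0,95],[125,-63,0,0,95],[132,-66,0,0,95],[132,-66,0,0,95],[132,-66,0,0,95]]'
python3 - <<'E'
from h import *
c=shot("wrist","wmix"); toolmove([0,0,0],17.4)
E
```

```text
t: 1.57
eef_pos: [533.6, -245.8, 320.3]
tcp_rot: [-3.141, 0.001, 0.304]
ft_force: [-0.9, -0.1, 0.1]
opening: 0.999
grip_force: 0.0
t 1.6167 tcp [ 533.25 -246.2   320.49] yaw 17.3682922426434 F [-0.82  0.32  0.05] open 95.13387023268898 -> shift [-435.28 -394.13  320.75] turn -0.031707757356599586
```

View pics/wmix.png

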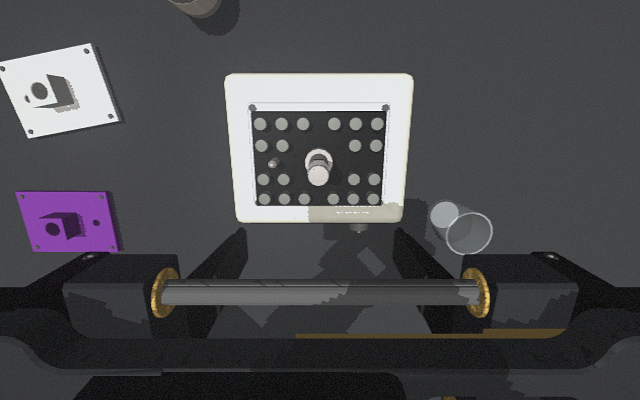

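The wrist view shows the mixer with the button top at (318,174), the pin at (273,163), and 20 caps in four rows between (260,124) and (376,199). The fingers do not occlude any of it.

```bash
cat >> h.py <<'E'
def mixer(c,box,thr=110):
    "shaft and mixer yaw from the 20 cap tops (z=170)"
    x0,y0,x1,y1=box; g=c["img"].min(2)[y0:y1,x0:x1]
    m=(g>thr).astype(np.uint8); n,l,st,ce=cv2.connectedComponentsWithStats(m)
    return st,ce+[x0,y0]
E
python3 - <<'E'
from h import *
c=dict(np.load("pics/wmix.npz")); 
for thr in(90,110,130):
    st,ce=mixer(c,(256,114,384,204),thr); print(thr,[(int(s[4]),round(float(p[0]),1),round(float(p[1]),1)) for s,p in zip(st,ce)])
E
```

```text
90 [(8343, 319.8, 157.4), (131, 281.0, 123.4), (131, 333.9, 123.4), (130, 355.2, 123.4), (112, 260.3, 123.6), (127, 302.6, 123.4), (126, 376.8, 123.4), (122, 281.9, 145.2), (117, 261.0, 145.3), (121, 354.6, 145.3), (121, 375.7, 145.3), (751, 317.8, 166.6), (1, 321.0, 156.0), (61, 272.0, 163.3), (1, 276.0, 158.0), (1, 321.0, 158.0), (72, 382.5, 186.5), (111, 262.7, 179.1), (110, 283.2, 179.0), (109, 353.6, 179.0), (110, 373.9, 178.9), (11, 256.0, 195.0), (100, 283.9, 198.5), (101, 303.9, 198.4), (100, 264.0, 198.5), (100, 332.9, 198.5), (100, 352.9, 198.5), (100, 372.9, 198.5)]
110 [(8598, 319.7, 157.5), (108, 260.2, 123.6), (124, 281.1, 123.5), (120, 302.5, 123.5), (121, 333.6, 123.4), (119, 355.4, 123.5), (121, 376.7, 123.4), (110, 260.9, 145.3), (111, 281.8, 145.3), (113, 354.5, 145.2), (111, 375.5, 145.3), (671, 317.8, 167.3), (47, 271.6, 163.9), (2, 383.0, 164.5), (63, 382.5, 187.8), (104, 262.8, 179.1), (101, 283.1, 179.1), (104, 353.4, 179.0), (101, 373.8, 179.1), (7, 256.0, 197.0), (95, 263.9, 198.6), (94, 283.8, 198.6), (95, 303.8, 198.6), (95, 332.8, 198.6), (93, 352.7, 198.5), (92, 372.8, 198.6)]
130 [(8862, 319.7, 157.8), (101, 260.0, 123.5), (111, 280.9, 123.4), (116, 302.5, 123.4), (112, 333.7, 123.5), (110, 355.2, 123.4), (109, 376.7, 123.5), (106, 260.8, 145.3), (105, 281.8, 145.3), (102, 354.5, 145.2), (99, 375.6, 145.2), (621, 317.6, 167.5), (33, 271.3, 163.5), (2, 383.0, 164.5), (61, 382.6, 187.4), (93, 262.6, 179.0), (91, 283.1, 179.0), (92, 353.3, 179.1), (92, 373.7, 179.1), (1, 256.0, 194.0), (83, 264.0, 198.5), (83, 283.8, 198.6), (81, 303.8, 198.5), (83, 332.8, 198.5), (84, 352.7, 198.6), (84, 372.7, 198.6), (3, 256.0, 198.0)]
```

```bash
cat >> h.py <<'E'
def fit(c,box,thr=130,amin=70,amax=140):
    st,ce=mixer(c,box,thr); ok=[(amin<s[4]<amax) and abs(s[2]-s[3])<4 for s in st]
    P=ray(c,ce[ok],170)[:,:2]; m=P.mean(0); e=np.linalg.svd(P-m)[2][0]; e*=np.sign(e[1])
    return len(P),m,np.degrees(np.arctan2(e[1],e[0]))-90,P
E
python3 - <<'E'
from h import *
c=dict(np.load("pics/wmix.npz"))
n,m,yaw,P=fit(c,(256,114,382,204)); print(n,m,yaw)
a=np.radians(yaw); print(((P-m)@np.array([[np.cos(a),-np.sin(a)],[np.sin(a),np.cos(a)]])).round(1).tolist())
ey=np.array([-np.sin(a),np.cos(a)]); pin=m+48*ey
for nm,q in(("seat",[*m,170]),("button",[*m,240]),("pintop",[*pin,183])): print(nm,proj(c,q))
g=c["img"][145:192,262:345]; cv2.imwrite("pics/crop2.png",cv2.resize(g,None,fx=9,fy=9,interpolation=cv2.INTER_CUBIC))
E
```

```text
20 [ 563.94 -233.71] 17.405100039108873
[[39.9, 59.4], [40.0, 38.1], [40.0, 16.0], [39.9, -15.9], [40.0, -37.8], [39.9, -59.7], [17.8, 59.9], [17.9, 38.0], [18.1, -37.9], [18.0, -60.0], [-18.0, 60.0], [-18.0, 37.9], [-18.1, -37.9], [-18.0, -59.9], [-39.9, 59.8], [-39.9, 38.0], [-39.8, 15.9], [-39.9, -16.1], [-39.9, -37.9], [-39.9, -59.9]]
seat [[318.19 162.42]]
button [[317.69 175.35]]
pintop [[270.96 164.34]]
```

View pics/crop2.png

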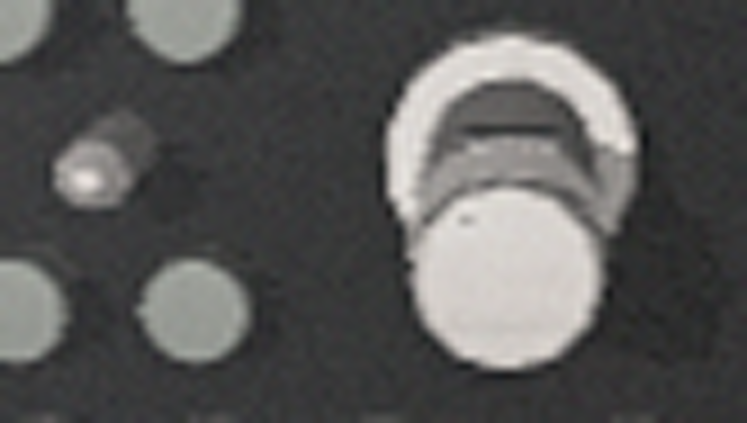

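The button and pin lie where the cap grid predicts, to within about 0.5 px. Next, the same view over the plate.

Run:
```python
from h import *
toolmove([496,152,162],27.6)
```

```text
t 1.6167 tcp [ 533.25 -246.2   320.49] yaw 17.3682922426434 F [-0.82  0.32  0.05] open 95.13387023268898 -> shift [  83.39 -391.15  158.47] turn -10.231707757356602
```

```bash
python3 -m crank '[[4,-20,0,0,95],[10,-55,0,0,95],[19,-92,0,-2,95],[28,-131,0,-4,95],[36,-170,10,-6,95],[45,-209,30,-8,95],[53,-247,50,-10,95],[61,-285,75,-10.2,95],[69,-322,100,-10.2,95],[75,-350,120,-10.2,95]]'
python3 - <<'E'
from h import *
toolmove([496,152,162],27.6)
E
```

```text
t: 2.45
eef_pos: [500.9, 105.7, 203.9]
tcp_rot: [3.141, -0.001, 0.48]
ft_force: [1.2, 0.1, -0.7]
opening: 0.999
grip_force: 0.0
t 2.45 tcp [500.92 105.72 203.91] yaw 27.485701823756838 F [ 1.22  0.14 -0.67] open 94.97537394385482 -> shift [ 16.95 -43.35  41.9 ] turn -0.1142981762431674
```

```bash
python3 -m crank '[[5,-15,15,0,95],[10,-30,30,0,95],[14,-38,38,0,95],[15,-40,38,0,95],[15,-40,38,0,95],[15,-40,38,0,95],[15,-40,38,0,95]]'
python3 - <<'E'
from h import *
c=shot("wrist","wplate"); toolmove([496,152,162],27.6)
E
```

```text
t: 3.03
eef_pos: [496.8, 147.0, 167.2]
tcp_rot: [3.141, -0.001, 0.48]
ft_force: [-0.3, -1.1, -0.1]
opening: 0.997
grip_force: 0.0
t 3.0833 tcp [496.67 147.1  167.13] yaw 27.528726885712732 F [ 0.11 -0.03  0.08] open 95.04481427960607 -> shift [ 1.67 -4.66  5.13] turn -0.07127311428726557
```

View pics/wplate.png

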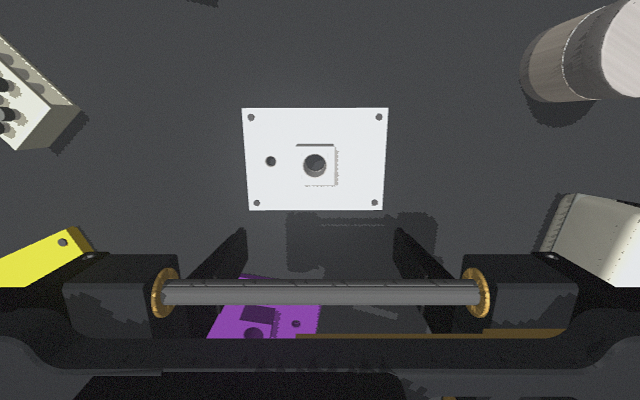

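The view shows the plate with its outline from (243,108) to (382,210), the bore at (315,165) and the pin hole at (271,161).

Run:
```python
from h import *
c=dict(np.load("pics/wplate.npz")); g=c["img"].min(2)
for t in(120,160): print("plate",rect(c,g>t,12,(260,190)))
# holes as dark blobs inside plate
m=(g[100:215,235:395]<110).astype(np.uint8); n,l,st,ce=cv2.connectedComponentsWithStats(m)
for s,p in zip(st,ce):
    if 10<s[4]<700: print(s,p+[235,100],ray(c,p+[235,100],12)[0],ray(c,p+[235,100],42)[0])
hc,_,a=rect(c,g>160,12,(260,190))
toolmove([*hc,35],a+90)
```

```text
plate (array([523.88, 167.92]), [109.99655151367188, 151.77120971679688], np.float32(-62.01079))
plate (array([523.94, 167.92]), [108.69343566894531, 150.73028564453125], np.float32(-62.464947))
[141  14   6   6  30] [378.63 116.63] [595.16 130.52  12.  ] [592.31 135.75  42.  ]
[71 44 13  1 13] [312. 144.] [538.57 178.87  12.  ] [541.26 179.37  42.  ]
[85 44 13  1 13] [326. 144.] [545.43 165.71  12.  ] [547.45 167.5   42.  ]
[ 69  55  22  20 287] [313.53 163.05] [521.3  168.18  12.  ] [525.68 169.73  42.  ]
[31 57  9  9 67] [270.4  160.93] [501.88 210.43  12.  ] [508.15 207.85  42.  ]
[ 19 100   6   6  21] [256.43 202.38] [452.26 204.81  12.  ] [463.39 202.77  42.  ]
[137 100   5   5  21] [374. 202.] [513.66  87.94  12.  ] [518.79  97.34  42.  ]
t 3.0833 tcp [496.67 147.1  167.13] yaw 27.528726885712732 F [ 0.11 -0.03  0.08] open 95.04481427960607 -> shift [ 33.64  -5.94 132.17] turn -0.00632636746109938
```

```bash
python3 -m crank '[[15,-3,20,0,80],[33.6,-6,50,0,75],[33.6,-6,80,0,75],[33.6,-6,105,0,75],[33.6,-6,122,0,75],[33.6,-6,130,0,75],[33.6,-6,132,0,75],[33.6,-6,132,0,75],[33.6,-6,132,0,75],[33.6,-6,132,0,75]]'
python3 - <<'E'
from h import *
toolmove([523.8,167.8,35],27.5)
E
```

```text
t: 3.92
eef_pos: [523.8, 168.9, 35.5]
tcp_rot: [3.141, -0.002, 0.482]
ft_force: [-1.6, 0.8, -0.1]
opening: 0.792
grip_force: 0.0
t 3.9167 tcp [523.77 168.88  35.55] yaw 27.5937169683708 F [-1.56  0.78 -0.08] open 75.32340789612344 -> shift [-0.47  0.97  0.55] turn 0.09371696837079924
```

Good. Close on the hub, slowly.

```bash
python3 -m crank '[[0,0.5,0,0,65],[0,0.5,0,0,55],[0,0.5,0,0,48],[0,0.5,0,0,43],[0,0.5,0,0,40],[0,0.5,0,0,36],[0,0.5,0,0,30],[0,0.5,0,0,30],[0,0.5,0,0,30],[0,0.5,0,0,30]]'; python3 -m crank '[[0,0,0,0,30],[0,0,-5,0,30],[0,0,-15,0,30],[0,0,-30,0,30],[0,0,-45,0,30],[0,0,-60,0,30],[0,0,-60,0,30],[0,0,-60,0,30],[0,0,-60,0,30]]';python3 - <<'E'
from h import *
toolmove([524,168,95],27.5); c=shot("wrist","wheld")
E
```

```text
t: 4.75
eef_pos: [523.4, 168.4, 34.3]
tcp_rot: [3.141, -0.0, 0.482]
ft_force: [-0.2, -2.0, 0.4]
opening: 0.401
grip_force: 30.0
t: 5.5
eef_pos: [523.0, 168.4, 93.9]
tcp_rot: [-3.141, 0.001, 0.482]
ft_force: [-0.6, -0.0, -4.6]
opening: 0.397
grip_force: 30.0
t 5.5 tcp [522.97 168.38  93.9 ] yaw 27.602495553328342 F [-0.64 -0.01 -4.64] open 37.719857839711544 -> shift [ 0.74  0.81 -1.1 ] turn 0.10249555332833893
```

View pics/wheld.png

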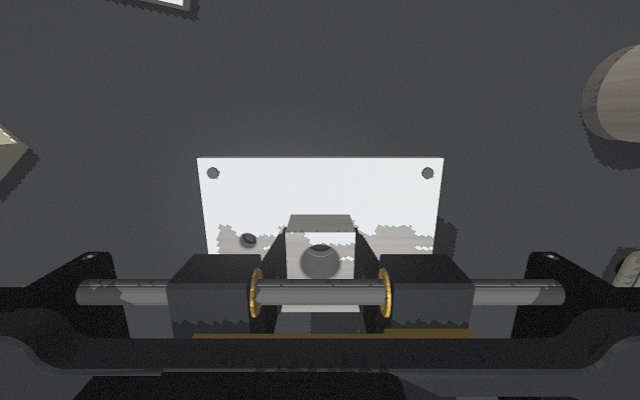

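```bash
cat >> h.py <<'E'
def dots(c,boxes,z,thr=130):
    out=[]
    for x0,y0,x1,y1 in boxes:
        g=c["img"].min(2)[y0:y1,x0:x1].astype(float); w=np.clip(thr-g,0,None); yy,xx=np.mgrid[y0:y1,x0:x1]
        out.append((np.sum(w*xx)/w.sum(),np.sum(w*yy)/w.sum()))
    return np.array(out),ray(c,out,z)[:,:2]
E
python3 - <<'E'
from h import *
c=dict(np.load("pics/wplate.npz"))
p,P=dots(c,[(245,112,257,123),(373,111,385,122),(251,197,262,208),(369,197,380,208),(264,154,278,168)],12)
ctr=P[:4].mean(0); a=P[0]-P[1]; yaw=np.degrees(np.arctan2(a[1],a[0]))-90; r=np.radians(yaw); M=np.array([[np.cos(r),-np.sin(r)],[np.sin(r),np.cos(r)]])
print("plate on bench",ctr,yaw); L=(P-ctr)@M; print(L)
c=dict(np.load("pics/wheld.npz")); tcp=np.array([522.97,168.38]); 
for z in(70.6,71.6):
    p,Q=dots(c,[(205,166,221,180),(420,166,436,180)],z); d=Q[0]-Q[1]
    yaw=np.degrees(np.arctan2(d[1],d[0]))-90; r=np.radians(yaw); M=np.array([[np.cos(r),-np.sin(r)],[np.sin(r),np.cos(r)]])
    ctr=(Q-L[:2]@M.T).mean(0); t=np.radians(27.6); 
    print(p,"held dist",np.linalg.norm(d),"ctr",ctr,"yaw",yaw,"rel tool x,y",(ctr-tcp)@[np.cos(t),np.sin(t)],(ctr-tcp)@[np.sin(t),-np.cos(t)])
E
```

```text
plate on bench [523.92 167.8 ] 27.524491850600583
[[ 46.03  66.07]
 [ 46.03 -65.94]
 [-46.21  65.84]
 [-45.84 -65.98]
 [  0.4   48.13]]
[[212.9  172.16]
 [427.04 172.45]] held dist 132.869998259424 ctr [522.65 168.89] yaw 27.530537030985656 rel tool x,y -0.051074171470880655 -0.5973437508885978
[[212.9  172.16]
 [427.04 172.45]] held dist 132.10877124986493 ctr [522.81 168.97] yaw 27.5305370309856 rel tool x,y 0.13718379086581486 -0.5975105735272208
```

Run:
```python
from h import *
toolmove([564,-234.3,310],17.47)
```

```text
t 5.55 tcp [522.9  168.35  93.59] yaw 27.599592239650217 F [-0.16  0.06 -4.16] open 37.95459706314657 -> shift [-150.4   375.8  -216.34] turn 10.129592239650222
```

```bash
python3 -m crank '[[0,0,-15,0,30],[0,0,-45,0,30],[-4,10,-80,0,30],[-12,30,-115,1,30],[-24,60,-150,2,30],[-38,95,-180,3,30],[-52,130,-205,4,30],[-66,165,-216,5,30],[-80,200,-216,6,30],[-94,235,-216,7,30]]'
python3 - <<'E'
from h import *
toolmove([564,-234.3,310],17.47)
E
```

```text
t: 6.38
eef_pos: [548.5, -80.9, 310.9]
tcp_rot: [3.141, -0.001, 0.359]
ft_force: [1.0, 0.3, -5.5]
opening: 0.397
grip_force: 30.0
t 6.3833 tcp [548.48 -80.87 310.85] yaw 20.58042641418884 F [ 1.03  0.31 -5.51] open 37.74411775983406 -> shift [-39.41 149.1    0.91] turn 3.1104264141888365
```

```bash
python3 -m crank '[[-8,30,0,1,30],[-17,64,0,2,30],[-26,98,0,3,30],[-33,125,0,3.1,30],[-37,139,0,3.1,30],[-38,142,0,3.1,30],[-38,142,0,3.1,30],[-38,142,0,3.1,30],[-38,142,0,3.1,30],[-38,142,0,3.1,30]]'
python3 - <<'E'
from h import *
toolmove([564,-234.3,310],17.47)
E
```

```text
t: 7.22
eef_pos: [563.0, -224.1, 310.4]
tcp_rot: [-3.142, -0.0, 0.307]
ft_force: [0.2, 1.1, -4.1]
opening: 0.399
grip_force: 30.0
t 7.2167 tcp [ 562.98 -224.11  310.41] yaw 17.5815779746195 F [ 0.24  1.1  -4.11] open 37.97037827944913 -> shift [-2.11 10.03  0.41] turn 0.11157797461950736
```

```bash
python3 -m crank '[[-1,5,0,0.1,30],[-2.1,10,0,0.1,30],[-2.1,10,0,0.1,30],[-2.1,10,0,0.1,30],[-2.1,10,0,0.1,30]]'
python3 - <<'E'
from h import *
c=shot("wrist","whov"); toolmove([564,-234.3,310],17.47)
for z in (310-22.3,):
    p,Q=dots(c,[(205,166,221,180),(420,166,436,180)],z); d=Q[0]-Q[1]
    yaw=np.degrees(np.arctan2(d[1],d[0]))-90; r=np.radians(yaw); M=np.array([[np.cos(r),-np.sin(r)],[np.sin(r),np.cos(r)]])
    print(p,"dist",np.linalg.norm(d),"plate ctr",(Q-np.array([[46,66],[46,-66]])@M.T).mean(0),yaw)
E
```

```text
t: 7.63
eef_pos: [563.9, -235.6, 310.2]
tcp_rot: [-3.141, 0.0, 0.303]
ft_force: [-0.4, 0.8, -4.8]
opening: 0.399
grip_force: 30.0
t 7.6833 tcp [ 563.87 -235.55  310.22] yaw 17.391514162574694 F [ 0.14 -0.13 -4.61] open 37.954188225260665 -> shift [ 0.49 -1.15  0.22] turn -0.0784858374253048
[[212.78 172.2 ]
 [426.98 172.33]] dist 132.32840695199522 plate ctr [ 563.74 -235.02] 17.358785638810318
```

View pics/whov.png

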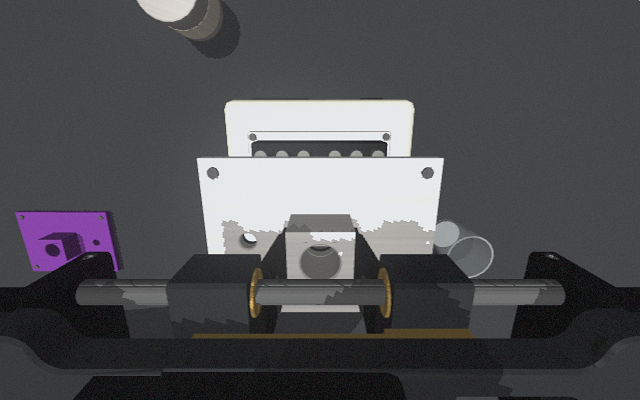

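The hover view shows the plate squarely above the shaker, with its dots at (213,172) and (427,172). It needs about +0.6 in tool x and -1.2 in tool y.

```bash
python3 -m crank '[[0.6,-1.2,5,0,30],[0.6,-1.2,12,0,30],[0.6,-1.2,20,0,30],[0.6,-1.2,25,0,30],[0.6,-1.2,25,0,30],[0.6,-1.2,25,0,30],[0.6,-1.2,25,0,30],[0.6,-1.2,25,0,30]]'
python3 - <<'E'
from h import *
toolmove([564,-234.3,285],17.45)
c=shot("wrist","whov2"); z=env.state()["eef_pos"][2]-22.3
p,Q=dots(c,[(205,166,221,180),(420,166,436,180)],z); d=Q[0]-Q[1]
yaw=np.degrees(np.arctan2(d[1],d[0]))-90; r=np.radians(yaw); M=np.array([[np.cos(r),-np.sin(r)],[np.sin(r),np.cos(r)]])
print("plate ctr",(Q-np.array([[46,66],[46,-66]])@M.T).mean(0),yaw)
E
```

```text
t: 8.35
eef_pos: [564.3, -234.3, 285.6]
tcp_rot: [3.141, -0.0, 0.304]
ft_force: [0.4, -0.4, -4.5]
opening: 0.397
grip_force: 30.0
t 8.35 tcp [ 564.27 -234.32  285.57] yaw 17.400208563064698 F [ 0.4  -0.38 -4.51] open 37.80092062964931 -> shift [-0.25 -0.1   0.57] turn -0.04979143693529409
plate ctr [ 564.15 -233.71] 17.369932960623714
```

```bash
python3 -m crank '[[-0.2,0,3,0,30],[-0.2,0,7,0,30],[-0.2,0,11,0,30],[-0.2,0,15,0,30],[-0.2,0,19,0,30],[-0.2,0,22,0,30],[-0.2,0,24,0,30],[-0.2,0,24,0,30],[-0.2,0,24,0,30]]'; python3 -m crank '[[0,0,2,0,30],[0,0,4,0,30],[0,0,6,0,30],[0,0,8,0,30],[0,0,10,0,30],[0,0,10,0,30],[0,0,10,0,30]]'
python3 - <<'E'
from h import *
toolmove([564,-234.3,204.3],17.45)
E
```

```text
t: 9.15
eef_pos: [564.0, -234.3, 261.2]
tcp_rot: [3.142, 0.0, 0.304]
ft_force: [0.5, 0.2, -4.4]
opening: 0.394
grip_force: 30.0
t: 9.73
eef_pos: [563.9, -234.3, 251.1]
tcp_rot: [-3.142, 0.0, 0.304]
ft_force: [1.0, 0.2, -4.3]
opening: 0.399
grip_force: 30.0
t 9.7333 tcp [ 563.92 -234.3   251.13] yaw 17.401369922670103 F [ 0.99  0.19 -4.33] open 37.981723510275216 -> shift [ 0.08  0.03 46.83] turn -0.04863007732990354
```

```bash
python3 -m crank '[[0,0,4,0,30],[0,0,8,0,30],[0,0,12,0,30],[0,0,16,0,30],[0,0,20,0,30],[0,0,24,0,30],[0,0,28,0,30],[0,0,30,0,30],[0,0,30,0,30],[0,0,30,0,30]]'; python3 -m crank '[[0,0,2,0,30],[0,0,4,0,30],[0,0,6,0,30],[0,0,8,0,30],[0,0,8,0,30],[0,0,8,0,30]]'
python3 - <<'E'
from h import *
toolmove([564,-234.3,204.3],17.45)
E
```

```text
t: 10.57
eef_pos: [564.0, -234.3, 221.2]
tcp_rot: [-3.142, 0.0, 0.304]
ft_force: [1.2, 0.1, -4.4]
opening: 0.399
grip_force: 30.0
t: 11.07
eef_pos: [563.9, -234.3, 213.1]
tcp_rot: [-3.141, 0.0, 0.304]
ft_force: [0.1, -0.0, -4.6]
opening: 0.4
grip_force: 30.0
t 11.0667 tcp [ 563.9  -234.27  213.1 ] yaw 17.40375431377478 F [ 0.06 -0.04 -4.6 ] open 38.03724122763416 -> shift [0.09 0.06 8.8 ] turn -0.04624568622521963
```

Past the pin's tip with no force; ease down the last 9 mm.

```bash
python3 -m crank '[[0,0,1,0,30],[0,0,2,0,30],[0,0,3,0,30],[0,0,4,0,30],[0,0,5,0,30],[0,0,6,0,30],[0,0,7,0,30],[0,0,7.5,0,30],[0,0,7.5,0,30],[0,0,7.5,0,30]]'; python3 -m crank '[[0,0,0.5,0,30],[0,0,1,0,30],[0,0,1,0,30],[0,0,1,0,30]]'
```

```text
t: 11.9
eef_pos: [563.9, -234.3, 205.7]
tcp_rot: [3.142, 0.0, 0.304]
ft_force: [0.1, -0.9, -4.8]
opening: 0.397
grip_force: 30.0
t: 12.23
eef_pos: [563.9, -234.3, 204.7]
tcp_rot: [3.142, 0.0, 0.304]
ft_force: [-0.8, 0.6, -4.1]
opening: 0.398
grip_force: 30.0
```

```bash
python3 -m crank '[[0,0,0.3,0,30],[0,0,0.6,0,30],[0,0,0.6,0,30],[0,0,0.6,0,30]]'; python3 -m crank '[[0,0,0.3,0,30],[0,0,0.5,0,30],[0,0,0.5,0,30],[0,0,0.5,0,30]]'
```

```text
t: 12.57
eef_pos: [564.0, -234.3, 204.3]
tcp_rot: [3.141, -0.0, 0.304]
ft_force: [-0.8, 0.4, -1.7]
opening: 0.396
grip_force: 30.0
t: 12.9
eef_pos: [564.0, -234.3, 204.3]
tcp_rot: [3.141, -0.0, 0.304]
ft_force: [-4.2, 1.5, 5.1]
opening: 0.396
grip_force: 30.0
```

The plate is seated: contact at TCP z 204.3, as predicted. Release and rise.

```bash
python3 -m crank '[[0,0,-0.3,0,34],[0,0,-0.3,0,38],[0,0,-0.3,0,42],[0,0,-0.3,0,48],[0,0,-0.3,0,55],[0,0,-0.3,0,62],[0,0,-0.3,0,66],[0,0,-0.3,0,66],[0,0,-0.3,0,66]]'; python3 -m crank '[[0,0,-10,0,66],[0,0,-30,0,66],[0,0,-55,0,66],[0,0,-80,0,66],[-20,0,-100,0,66],[-33,0,-116,0,66],[-33,0,-116,0,66],[-33,0,-116,0,66],[-33,0,-116,0,66]]'
python3 - <<'E'
from h import *
shot("wrist","wseat"); toolmove([564,-234.3,285],17.45)
E
```

```text
t: 13.65
eef_pos: [564.0, -234.3, 203.9]
tcp_rot: [3.142, 0.0, 0.304]
ft_force: [-0.3, 0.3, 1.2]
opening: 0.692
grip_force: 0.0
t: 14.4
eef_pos: [532.6, -244.0, 319.5]
tcp_rot: [-3.141, 0.0, 0.304]
ft_force: [-0.1, -0.1, 0.4]
opening: 0.696
grip_force: 0.0
t 14.45 tcp [ 532.64 -243.91  319.08] yaw 17.403499166393726 F [ 0.42 -0.38  0.73] open 66.24450102650468 -> shift [32.82  0.24 34.06] turn -0.04650083360627377
```

View pics/wseat.png

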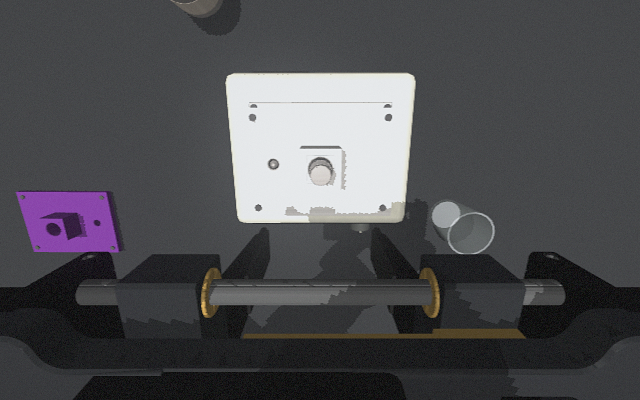

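The plate lies on the caps with the pin in its hole at (273,164) and the button at (320,174). A quick numeric check, and the shift for the press:

```bash
python3 - <<'E'
from h import *
c=dict(np.load("pics/wseat.npz"))
p,P=dots(c,[(246,113,258,123),(382,113,394,123),(253,203,264,213),(377,203,388,213)],182); a=P[0]-P[1]
print(p,P,P.mean(0),np.degrees(np.arctan2(a[1],a[0]))-90,np.linalg.norm(a),np.linalg.norm(P[2]-P[3]))
toolmove([564,-234.3,266],17.45)
E
python3 -m crank '[[10,0,0,0,50],[25,0,0,0,30],[33,0,5,0,15],[33,0.2,20,0,0],[33,0.2,35,0,0],[33,0.2,45,0,0],[33,0.2,50,0,0],[33,0.2,50,0,0],[33,0.2,50,0,0],[33,0.2,50,0,0]]'; python3 -m crank '[[0,0,0,0,0],[0,0,0,0,0]]'
```

```text
[[252.21 116.98]
 [388.2  116.97]
 [257.98 207.06]
 [382.05 207.37]] [[ 588.04 -156.95]
 [ 627.6  -283.21]
 [ 500.31 -184.45]
 [ 539.45 -310.48]] [ 563.85 -233.77] 17.398699135410325 132.3185187569521 131.9604842959865
t 14.45 tcp [ 532.64 -243.91  319.08] yaw 17.403499166393726 F [ 0.42 -0.38  0.73] open 66.24450102650468 -> shift [32.83  0.26 53.06] turn -0.04650083360627377
t: 15.28
eef_pos: [564.3, -234.6, 270.6]
tcp_rot: [3.141, -0.001, 0.304]
ft_force: [-0.0, 0.6, -0.0]
opening: 0.048
grip_force: 0.0
t: 15.45
eef_pos: [564.1, -234.6, 270.6]
tcp_rot: [3.141, -0.001, 0.304]
ft_force: [-0.3, 0.3, 0.3]
opening: 0.002
grip_force: 0.0
```

The plate centre is within 0.1 mm of the shaft and the yaw matches. Now press in small steps.

```bash
python3 -m crank '[[0,0,3,0,0],[0,0,6,0,0],[0,0,9,0,0],[0,0,11,0,0],[0,0,12,0,0],[0,0,13,0,0],[0,0,13,0,0],[0,0,13,0,0]]'; python3 -m crank '[[0,0,0.8,0,0],[0,0,1.6,0,0],[0,0,2.4,0,0],[0,0,3,0,0],[0,0,3,0,0],[0,0,3,0,0]]'
```

```text
t: 16.12
eef_pos: [564.0, -234.5, 257.1]
tcp_rot: [3.141, -0.0, 0.304]
ft_force: [-0.4, -0.5, 3.6]
opening: 0.005
grip_force: 1.2
t: 16.62
eef_pos: [564.0, -234.5, 254.2]
tcp_rot: [3.141, -0.0, 0.304]
ft_force: [-2.5, 0.9, 4.9]
opening: 0.006
grip_force: 2.5
```

```bash
python3 -m crank '[[0,0,0.6,0,0],[0,0,1.2,0,0],[0,0,1.8,0,0],[0,0,2.4,0,0],[0,0,2.4,0,0],[0,0,2.4,0,0]]'; python3 -m crank '[[0,0,0.6,0,0],[0,0,1.2,0,0],[0,0,1.6,0,0],[0,0,1.6,0,0],[0,0,1.6,0,0]]'
```

```text
t: 17.12
eef_pos: [564.1, -234.5, 252.3]
tcp_rot: [3.141, -0.001, 0.304]
ft_force: [-1.6, 1.0, 8.2]
opening: 0.005
grip_force: 4.2
t: 17.53
eef_pos: [564.1, -234.6, 250.8]
tcp_rot: [3.141, -0.001, 0.304]
ft_force: [-2.9, 1.0, 9.7]
opening: 0.006
grip_force: 4.7
```

```bash
python3 -m crank '[[0,0,0.4,0,0],[0,0,0.8,0,0],[0,0,0.8,0,0],[0,0,0.8,0,0]]'; python3 -m crank '[[0,0,0.3,0,0],[0,0,0.6,0,0],[0,0,0.6,0,0],[0,0,0.6,0,0]]'
```

```text
t: 17.87
eef_pos: [564.2, -234.6, 250.2]
tcp_rot: [3.14, -0.001, 0.304]
ft_force: [-2.4, 1.1, 9.9]
opening: 0.002
grip_force: 5.3
t: 18.2
eef_pos: [564.2, -234.6, 250.1]
tcp_rot: [3.14, -0.001, 0.304]
ft_force: [-4.0, 1.2, 14.2]
opening: 0.003
grip_force: 7.2
```

```bash
python3 -m crank '[[0,0,0.3,0,0],[0,0,0.6,0,0],[0,0,0.6,0,0],[0,0,0.6,0,0],[0,0,0.6,0,0]]'
```

```text
t: 18.62
eef_pos: [564.3, -234.7, 250.0]
tcp_rot: [3.139, -0.002, 0.304]
ft_force: [-4.9, 2.6, 17.9]
opening: 0.004
grip_force: 9.1
```

The second stop is firm: 18 N with no further travel. Rise straight up, then back off and look.

```bash
python3 -m crank '[[0,0,-1,0,0],[0,0,-3,0,0],[0,0,-6,0,0],[0,0,-12,0,0],[0,0,-25,0,0],[0,0,-45,0,0],[-15,0,-65,0,0],[-33,0,-70,0,0],[-33,0,-70,0,0],[-33,0,-70,0,0]]'; python3 -m crank '[[0,0,0,0,0],[0,0,0,0,0],[0,0,0,0,0]]'
python3 - <<'E'
from h import *
c=shot("wrist","wend"); toolmove([0,0,0])
x=cv2.resize(c["img"][90:230,215:425],(750,500),interpolation=cv2.INTER_CUBIC); cv2.imwrite("pics/crop3.png",x)
E
```

```text
t: 19.45
eef_pos: [532.3, -244.6, 318.4]
tcp_rot: [3.141, -0.001, 0.303]
ft_force: [0.2, 0.4, 0.9]
opening: 0.004
grip_force: 0.0
t: 19.7
eef_pos: [532.9, -244.1, 317.2]
tcp_rot: [-3.141, 0.001, 0.304]
ft_force: [0.7, 0.7, 0.3]
opening: 0.002
grip_force: 0.0
t 19.75 tcp [ 532.85 -244.14  317.29] yaw 17.422591663742402 F [ 0.67  0.22 -0.86] open 0.42042239663593695 -> shift [-435.08 -392.24  317.88] turn None
```

View pics/crop3.png

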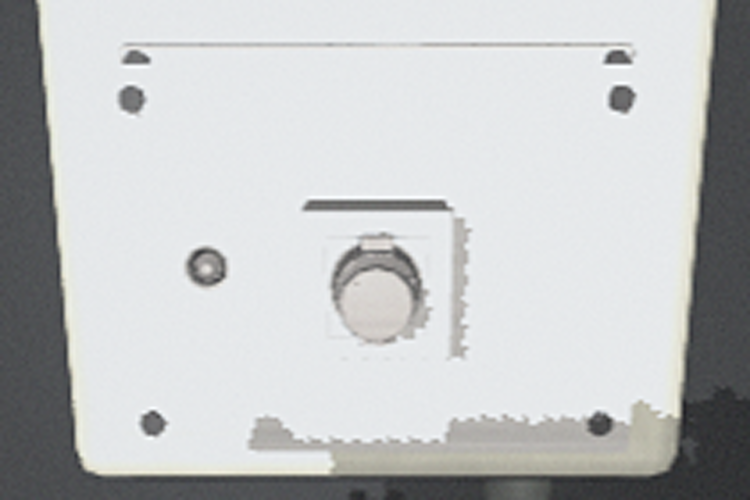

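The crop shows the steel dog out over the hub at (376,243), the pin in its hole at (206,267) and the plate flat. The lock is driven and the gripper is clear.

```bash
python3 -c "
from cell import env
print(env.job_done())"
```

```text
the job is handed in; nothing more can be done
None
```

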